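# Gratin dish under the countertop grill

## Robot

A 6-joint arm with a two-finger parallel gripper is mounted at the origin on a cart in front of the work surface, level with it; the furniture and walls round the work are solid. World frame = base frame: x ahead of the robot, y to its left, z up, the work surface at z = 0. Lengths are in mm, angles in rad, forces in N, time in s.
With the tool pointing down it reaches from about 400 to 925 mm from the base axis. Payload 12.5 kg.
Tool frame: the origin (TCP) lies midway between the tips of the shut fingers; the grasp point (between the pads) lies 19 mm behind it (env.pinch_z is the z of the grasp point in the tool frame, in mm); z points along the fingers, y is the line along which they close (so a half turn about z gives the same grasp; the last joint's range is limited). The gripper opens to 95 mm and grips with 3 to 60 N. Pads are 20 mm wide; open, the fingers measure 119 mm over their backs; the gripper's body (75 mm by 180 mm) begins 59 mm behind the grasp point.
Start: joints at [0.994, 0.491, 1.559, -0, 1.092, -0.106], TCP at [283.487, 557.03, 214.661] pointing down, gripper open.
Joint ranges: [-3.1, 3.1], [-0.84, 2.19], [0.05, 2.79], [-1.13, 4.28], [0.06, 2.93], [-2.69, 2.69]. Speed limits (rad/s): [2.22, 2.22, 2.79, 3.14, 3.14, 3.14].

## Interface

Orientations are given as [roll, pitch, yaw] about the fixed x, y, z axes, in that order (R = Rz(yaw) Ry(pitch) Rx(roll)).
In Python, from cell import env, eyes gives the robot as it stands.
- The arm moves only by the shell command python3 -m inch 'ROWS'. ROWS is JSON, a list of rows, each a list of 3 entries, a list of its own where there are three numbers: the shift along the tool's x, y, z in units of 60 mm (1.0 is 60 mm), then the turn about the tool's z in units of 5 degrees (1.0 is 5 degrees), then the closure, from -1 (fully open) to 1 (shut). In form: [[[tx, ty, tz], turn, claw], ...]. A call has exactly 10 rows; each row shifts and turns the commanded pose from where the row before left it, along the tool's axes as they then stand; what a row does not reach is not made up. A row lasts 1/8 s, in which the tool goes at most 62.5 mm and 10.7 degrees, less where a joint would pass 70% of its speed; a pose out of reach is approached as far as the arm can. A call is refused whole if a number of a shift passes 1 or a number of a turn 1, either way. A call with a gripper value outside its range is refused whole. The fingers move at their own pace and stop on an object; the grip force is fixed at half the most. Time passes only in rows, so rows that do not move let the fingers close, or fill a call up. It gives the time, the measured TCP pose, the force, the opening and the grip force at its end, in the units of the state.
- env.state(): the state, without advancing time (a new reading comes with each control period).
- eyes.read_camera(name): name is "scene" or "top"; returns a dict with "pixels" (384x512x3 uint8, red, green, blue), "fx", "fy", "cx", "cy" (pixels), "distortion" ([k1, k2, p1, p2, k3] as OpenCV has them; the pictures are not rectified), "extrinsics" (4x4, takes a point from world to camera coordinates). Camera axes: x right, y down, z forward; pixel columns grow to the right and rows downward; lengths in mm; the calibration is good to about 2 mm. A picture is of the moment at which its call begins. There is no depth.
- env.job_done(): hands the job in; it is judged then, once.
Trained networks look in a picture, given as the dict that the camera call returned (one of the last four; its "shot" number tells which), for a name from the list of things; names that differ only in an ending like _2 or _b are one class to them, and where a whole thing is asked for, a point or a joint stands for the part that bears it (a point fixed in the world has none). Each returns a list of dicts, best first, with "score" (0 to 1); they miss things now and then, are a little off and sometimes report something else, mostly with a low value. They report only what shows in the picture. A call takes as long as a camera call.
- eyes.boxes_of(name, picture): "centre" ([row, column] in pixels, amid what is visible of it).
- eyes.cut_out(name, picture): "mask" (384x512 bool, what is visible of it) and "centre" ([row, column] in pixels, amid what is visible of it).
- eyes.spot_point(name, picture): "centre" ([row, column] in pixels: a listed point, or the origin of a listed thing).
The state is a dict: "t": time; "joints": joint angles; "qvel": joint speeds; "tau": joint torques, N m; "eef_pos": TCP position; "tcp_rot": TCP orientation; "ft_force": force on the tool from outside, world axes, zero at the start; "moment": the same for the moment, N m; "opening": opening from 0.0 (shut) to 1.0 (fully open); "grip_force": force on a finger pad.
Only numpy, scipy, OpenCV 4.12 (cv2) and the standard library are available. Lean on these libraries where they do the work, as an engineer would, in place of code of your own. Each camera call takes 0.05 s, during which the arm holds its last target. There are 200 camera calls.

## Task

Get the gratin dish under the countertop grill: its heating head stands too low, so first raise the head by its top handle to the upper stop and leave it there. Then slide the dish in squarely between the guide rails, under the head, until it has pushed the switch bar at the back fully home; do not knock the dish against the head or tip it, and leave the things around it alone.

Things in the scene. Friction and masses are not known exactly. Their poses are not given: they have to be found in the camera images.
- grill: Stainless countertop grill, fixed, open to the front and sides. Origin on the worktop below the middle of the head's front face; x points to its back (the way the dish goes in), y left, z up. Base plate 4 mm thick, 280 mm wide, from x = -12 mm back to the rear housing (190 mm tall, from x = 130 mm). A bevel from x = -32 mm (worktop level) to -12 mm leads up to the plate.
- bay_mouth (a point): Point on the grill's base plate midway between the two guide rails where these become parallel (grill x = 18 mm, y = 0, z = 4 mm); axes as the grill's. The rails are round steel bars, 8 mm thick, tops 18 mm above the worktop, 128 mm clear between them, running to grill x = 112 mm; towards the robot they flare out to 164 mm clear at grill x = -8 mm.
- heating_head: The grill's heating head, a steel box 125 mm deep, 260 mm wide, 50 mm thick, that slides straight up and down in front of the rear housing. Origin at the middle of the front edge of its flat underside; axes as the grill's. Fully raised, its underside is 52 mm above the base plate: 7 mm above the rim of the dish standing there.
- head_lift (a joint): Height of the heating head above its lower stop, in m: 0 = lower stop, 0.032 = upper stop. It stays by friction wherever it is left; lifting takes about 14 N. Its underside is 24 mm plus this value above the worktop.
- head_handle (a point): Middle of the head's handle grip: a black horizontal bar, 15 mm thick, 150 mm long along the grill's y, on two posts, its axis 45 mm above the head's top face and 20 mm behind its front face. It moves with the head; axes as the grill's.
- switch_bar (a joint): Travel of the switch bar across the back of the bay, in m: 0 = out, 0.011 = fully home against its stop. The far wall of the dish pushes it. Its spring is weak (under 1 N) and does not push the dish out again.
- bar_face (a point): Middle of the front of the switch bar: a round steel bar, 12 mm thick, 100 mm long along the grill's y, its axis 12.5 mm above the worktop. Grill x = 80 mm when out, 91 mm when home; the dish's centre is then at grill x = 26 mm and its near lug sticks out in front of the head, its edge at x = -55 mm.
- dish: White gratin dish, six slices of toast fixed in it, 0.55 to 0.95 kg. Origin under its centre; x lengthwise, y across, z up. Body 130 (x) by 110 (y) by 45 mm high, upright 6 mm walls; at each end a flat lug, 80 mm wide, stands out 16 mm, 33 to 42 mm above the underside: 162 mm over the lugs. Ends alike. Starts on the worktop before the grill, roughly in line with it.
- jar_1: Bystander: round glass jar with a yellow lid, 72 mm across, 87 mm tall, standing left of the grill. Origin under its centre.
- mill_2: Bystander: wooden pepper mill, 58 mm across, 170 mm tall, standing right of the grill. Origin under its centre.
- egg_timer: Bystander: round egg timer, 60 mm across, 57 mm tall, at the left near the worktop's front edge. Origin under its centre.

How it is judged:
By the outcome, as a careful person would: the job done as asked, in the order asked, and still so for the second after the job is handed in, with the robot touching nothing.
It also fails if it takes over 58 s, if anything falls off the work surface, if the arm or the gripper's body presses on something with over 40 N, if the wrist force passes 120 N, or if a joint passes its speed limit or range.

## Working session

There is one attempt and no reset: what is moved stays moved. The work goes in short steps, Python scripts to look and compute and a shell command to move; the robot and the scene stay as the last step left them, time stands still between calls to the robot, and variables do not carry over. Pictures are saved under pics/ and viewed, at most 10 in all, crops included, and the job is handed in when it is done.

```bash
ls; mkdir -p pics; cat > h.py <<'E'
import numpy as np, cv2
from cell import env, eyes
def K(p): return np.array([[p['fx'],0,p['cx']],[0,p['fy'],p['cy']],[0,0,1]],float)
def ray(p,rc):
    u=cv2.undistortPoints(np.array([[[rc[1],rc[0]]]],float),K(p),np.array(p['distortion'],float))[0,0]
    E=np.array(p['extrinsics']);R=E[:3,:3];t=E[:3,3]
    return -R.T@t, R.T@np.array([u[0],u[1],1.])
def onz(p,rc,z):
    o,d=ray(p,rc); return o+d*(z-o[2])/d[2]
def proj(p,P):
    E=np.array(p['extrinsics']); r=cv2.Rodrigues(E[:3,:3])[0]
    return cv2.projectPoints(np.array(P,float).reshape(-1,1,3),r,E[:3,3],K(p),np.array(p['distortion'],float))[0][:,0]
def tri(a,ra,b,rb):
    A=np.zeros((3,3));c=np.zeros(3)
    for p,r in((a,ra),(b,rb)):
        o,d=ray(p,r);d/=np.linalg.norm(d);M=np.eye(3)-np.outer(d,d);A+=M;c+=M@o
    return np.linalg.solve(A,c)
E
cat > a.py <<'E'
from h import *
np.set_printoptions(precision=1,suppress=True)
S=eyes.read_camera('scene');T=eyes.read_camera('top')
cv2.imwrite('pics/s0.png',S['pixels'][:,:,::-1]);cv2.imwrite('pics/t0.png',T['pixels'][:,:,::-1])
for n in ['bay_mouth','heating_head','head_handle','bar_face','dish','grill','jar_1','mill_2','egg_timer']:
    for q,p in (('S',S),('T',T)):
        for f in ('spot_point',):
            r=getattr(eyes,f)(n,p)[:2]
            print(n,q,[(round(x['score'],2),np.array(x['centre']),onz(p,x['centre'],{'bay_mouth':4,'head_handle':119,'heating_head':24,'bar_face':12}.get(n,0))) for x in r])
print(env.state()['tcp_rot'],env.pinch_z)
E
python3 a.py
```

```text
pics
bay_mouth S [(0.56, array([213.4, 288.5]), array([692.4, -76.9,   4. ]))]
bay_mouth T [(0.61, array([170.9, 275.9]), array([692.5, -78.7,   4. ])), (0.22, array([282.5, 164.9]), array([493.1, 424.8,   4. ]))]
heating_head S [(0.72, array([211.4, 287.4]), array([684.2, -78.5,  24. ]))]
heating_head T [(0.94, array([170.6, 281.1]), array([677.8, -91.1,  24. ]))]
head_handle S [(0.9, array([193.5, 289.8]), array([684.8, -76.3, 119. ])), (0.36, array([288.2, 338.7]), array([ 601.2, -400.6,  119. ]))]
head_handle T [(0.55, array([151.1, 278.7]), array([708.8, -93.3, 119. ]))]
bar_face S [(0.63, array([228.1, 249. ]), array([543.4, -57.1,  12. ]))]
bar_face T []
dish S [(0.67, array([226.5, 248. ]), array([548.3, -43.6,   0. ]))]
dish T [(0.75, array([202.4, 282.9]), array([576.1, -48. ,   0. ]))]
grill S []
grill T [(0.62, array([178.5, 280. ]), array([661.3, -79.5,   0. ]))]
jar_1 S [(0.88, array([145.2, 226.4]), array([686.3, 330.1,  -0. ])), (0.29, array([220.6, 283.5]), array([662.1, -89.4,   0. ]))]
jar_1 T [(0.96, array([219.3, 169.9]), array([689.3, 329. ,   0. ]))]
mill_2 S [(0.67, array([290.8, 334.8]), array([ 640.8, -375.7,    0. ])), (0.52, array([224.8, 246.3]), array([547.2, -34.9,   0. ]))]
mill_2 T [(0.88, array([146.6, 352.7]), array([ 659.3, -375.3,    0. ]))]
egg_timer S [(0.69, array([147.1, 223.6]), array([671.3, 326.8,   0. ])), (0.49, array([148.7, 169.5]), array([484.3, 436.9,   0. ]))]
egg_timer T [(0.63, array([283., 166.]), array([491. , 422.5,   0. ]))]
[3.1 0.  2.7] -18.8
```

```bash
python3 - <<'E'
import cv2
t=cv2.imread('pics/t0.png');s=cv2.imread('pics/s0.png')
c=t[90:250,180:400];cv2.imwrite('pics/tc.png',cv2.resize(c,None,fx=3.6,fy=3.6,interpolation=cv2.INTER_CUBIC))
c=s[140:280,190:370];cv2.imwrite('pics/sc.png',cv2.resize(c,None,fx=4,fy=4,interpolation=cv2.INTER_CUBIC))
E
```

```text
(no output)
```

View pics/tc.png

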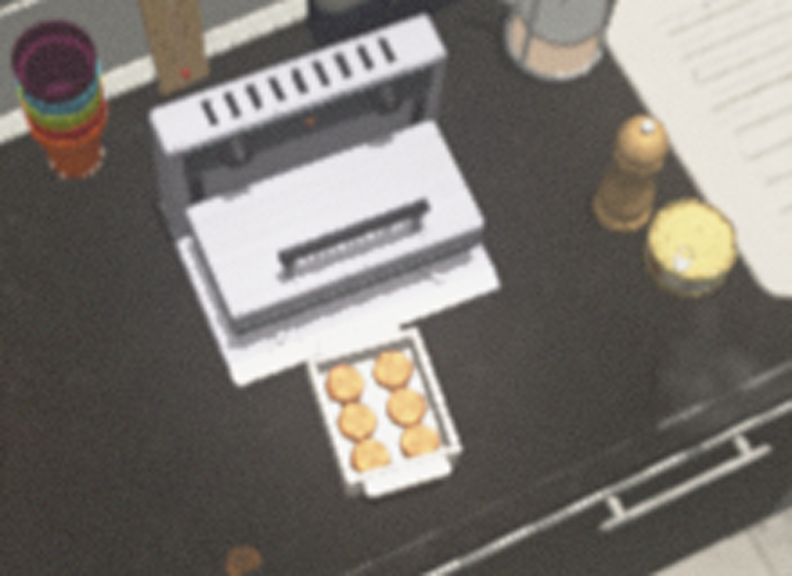

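View pics/sc.png

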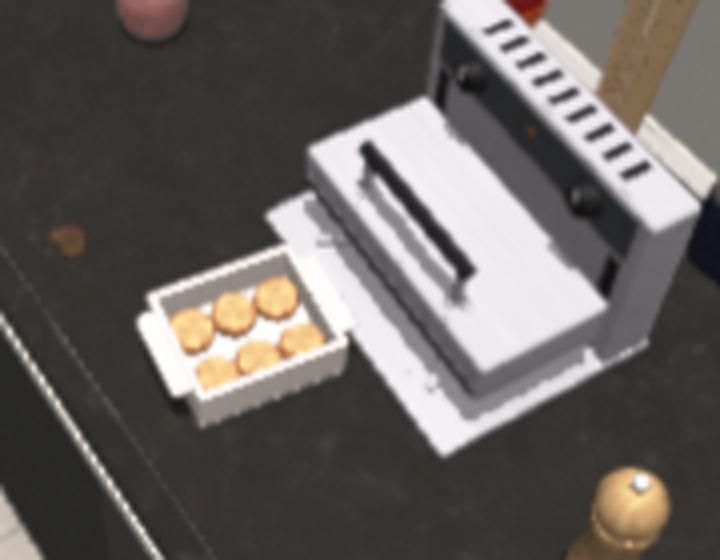

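Both pictures agree. The grill is yawed clockwise with its head low; the handle bar ends are at about (row 162, col 259) and (147, 299) in the top view. The dish stands just before the plate, with its toast showing. I'll fit the poses with clicked corners plus the networks' masks.

```bash
cat > fit.py <<'E'
from h import *
from scipy.optimize import least_squares, minimize
np.set_printoptions(precision=3,suppress=True)
S=eyes.read_camera('scene');T=eyes.read_camera('top')
def tc(c,r): return (180+(c+.5)/3.6-.5, 90+(r+.5)/3.6-.5)
def sc(c,r): return (190+(c+.5)/4-.5, 140+(r+.5)/4-.5)
def W(pose,P):
    x,y,a=pose[:3];c,s=np.cos(a),np.sin(a);P=np.array(P,float)
    return np.c_[x+c*P[:,0]-s*P[:,1],y+s*P[:,0]+c*P[:,1],P[:,2]]
# grill: name ->(xyz, moves)
m={'hfl':(0,130,74,1),'hfr':(0,-130,74,1),'hbl':(125,130,74,1),'hbr':(125,-130,74,1),'gl':(20,75,121,1),'gr':(20,-75,121,1),
   'pl':(-32,140,0,0),'pr':(-32,-140,0,0)}
tp={'hfl':(238,318),'hfr':(482,228),'hbl':(190,208),'hbr':(435,125),'gl':(283,256),'gr':(428,206),'pl':(238,384),'pr':(498,290)}
sp={'hfl':(310,152),'hfr':(480,368),'hbl':(430,98),'hbr':(605,303),'gl':(367,148),'gr':(468,272),'pl':(268,215),'pr':(445,455)}
def res(q,full=False):
    out=[]
    for p,d,f in((T,tp,tc),(S,sp,sc)):
        P=[np.array(m[k][:3])+[0,0,q[3]*m[k][3]] for k in d]
        out.append(proj(p,W(q,P))-[f(*d[k]) for k in d])
    return np.concatenate(out) if full else np.concatenate(out).ravel()
g=least_squares(res,[680,-80,-.1,0],loss='soft_l1',x_scale=[10,10,.1,10])
print('grill',g.x);print(res(g.x,1))
def boxpts(b): return [(x,y,z) for x in b[:2] for y in b[2:4] for z in b[4:]]
bx=[(-65,65,-55,55,0,45),(-81,-65,-40,40,33,42),(65,81,-40,40,33,42)]
def sil(p,q):
    k=4;im=np.zeros((384*k,512*k),np.uint8)
    for b in bx:
        h=cv2.convexHull(proj(p,W(q,boxpts(b))).astype(np.float32))
        cv2.fillConvexPoly(im,np.round((h+.5)*k-.5).astype(int),255)
    return cv2.resize(im,(512,384),interpolation=cv2.INTER_AREA)/255.
M=[(p,eyes.cut_out('dish',p)[0]['mask'].astype(float)) for p in (S,T)]
for p,mm in M: print(mm.sum())
cost=lambda q,w=(1,1):sum(wi*np.abs(sil(p,q)-mm).sum() for wi,(p,mm) in zip(w,M))
for w in ((1,1),(1,0),(0,1)):
    r=minimize(lambda v:cost([560+v[0]*10,-45+v[1]*10,v[2]*.1],w),[0,0,0],method='Nelder-Mead',options=dict(initial_simplex=[[0,0,-2],[2,0,-2],[0,2,-2],[0,0,0]],maxiter=300))
    q=[560+r.x[0]*10,-45+r.x[1]*10,r.x[2]*.1];print('dish',w,q,r.fun,sil(S,q).sum(),sil(T,q).sum())
    if w==(1,1):q0=q
for p,n in((S,'s1'),(T,'t1')):
    im=cv2.resize(p['pixels'][:,:,::-1],None,fx=4,fy=4,interpolation=cv2.INTER_CUBIC)
    def poly(P):
        cv2.polylines(im,[np.round((proj(p,P)+.5)*4-.5).astype(int)],True,(0,0,255),1)
    G=g.x;z=G[3]
    poly(W(G,[(0,130,74+z),(0,-130,74+z),(125,-130,74+z),(125,130,74+z)]))
    poly(W(G,[(20,75,119+z),(20,-75,119+z)]))
    poly(W(G,[(0,130,24+z),(0,-130,24+z)])); poly(W(G,[(-32,140,0),(-32,-140,0)]));poly(W(G,[(130,140,190),(130,-140,190)]))
    poly(W(q0,[(65,55,45),(65,-55,45),(-65,-55,45),(-65,55,45)]));poly(W(q0,[(-65,-40,42),(-81,-40,42),(-81,40,42),(-65,40,42)]));poly(W(q0,[(65,-40,42),(81,-40,42),(81,40,42),(65,40,42)]))
    r0,c0=((130,190) if n=='s1' else (90,190))
    cv2.imwrite(f'pics/{n}.png',im[r0*4:r0*4+600,c0*4:c0*4+720])
E
python3 fit.py
```

```text
grill [673.926 -82.042  -0.074   8.645]
[[-1.55   0.417]
 [ 1.395 -0.102]
 [-1.135  0.036]
 [ 0.001 -1.116]
 [-1.045  1.194]
 [ 0.419  0.175]
 [-0.287  0.276]
 [ 0.714 -0.459]
 [-0.467 -1.222]
 [ 0.608  1.539]
 [-0.222 -0.416]
 [ 1.644  1.332]
 [-0.238 -0.714]
 [ 0.775  1.032]
 [-0.016 -0.534]
 [-0.752  0.089]]
1534.0
1411.0
dish (1, 1) [np.float64(558.9915075895765), np.float64(-49.12385972476028), np.float64(-0.15732887527896589)] 235.43137254901958 1652.2039215686275 1505.0745098039215
dish (1, 0) [np.float64(557.165375980622), np.float64(-49.9804516343322), np.float64(-0.16550518260568062)] 123.02352941176471 1654.2627450980392 1512.3803921568629
dish (0, 1) [np.float64(560.4516401243895), np.float64(-49.41133227525418), np.float64(-0.13658752270856356)] 103.08627450980393 1650.0352941176473 1511.9529411764706
```

View pics/t1.png

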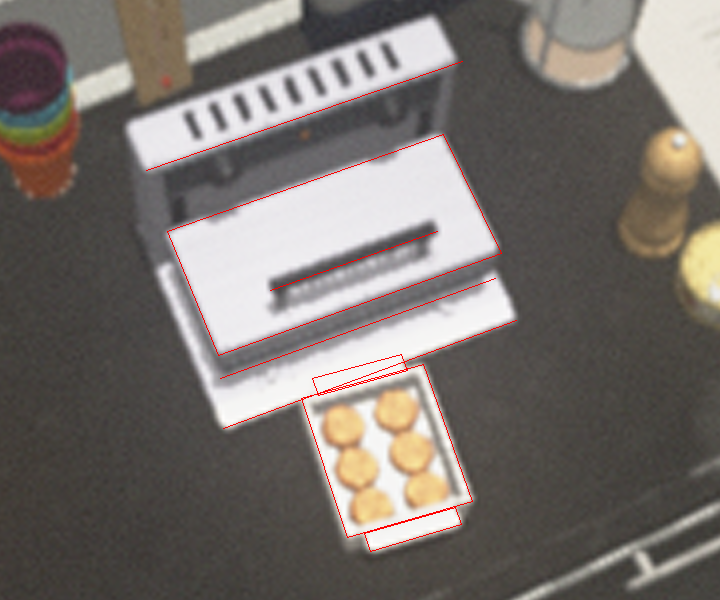

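View pics/s1.png

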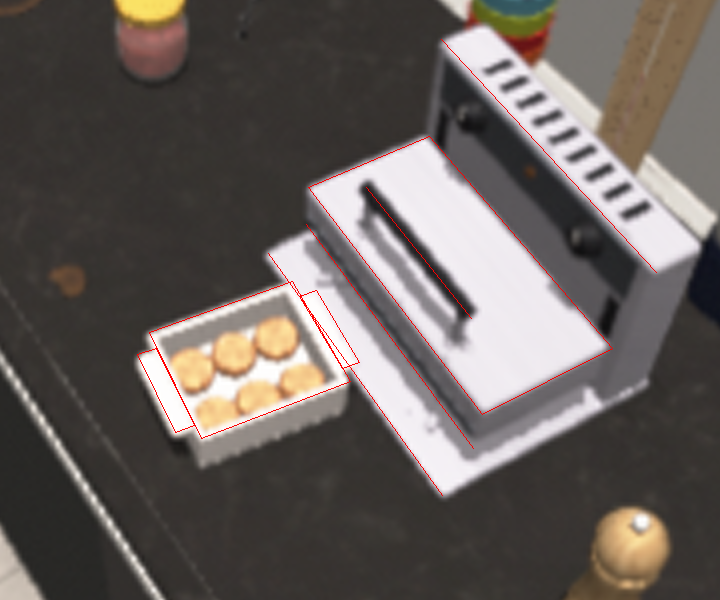

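The overlay fits in both pictures. The grill is at about (674, -82), yaw -0.074, with a lift of about 9 mm. The dish is at about (559, -49), yaw -0.15. I'll turn the tool first, then move over the handle.

```bash
cat > go.py <<'E'
# usage: go.py x y z yaw  -> turn units (about tool z) and tool-frame shift units after the turn
import sys; from h import *
from scipy.spatial.transform import Rotation as Ro
x,y,z,yaw=map(float,sys.argv[1:5]); s=env.state()
R=Ro.from_euler('xyz',s['tcp_rot']); cur=s['tcp_rot'][2]
d=np.array([x,y,z])-s['eef_pos']
Rt=Ro.from_euler('xyz',[np.pi,0,yaw])
dy=(yaw-cur+np.pi)%(2*np.pi)-np.pi
print('t',round(s['t'],2),'pos',np.round(s['eef_pos'],1),'rpy',np.round(s['tcp_rot'],3),'f',np.round(s['ft_force'],1),'open',round(s['opening'],3),'grip',s['grip_force'])
print('q',np.round(s['joints'],2))
print('turn units',np.round(-np.degrees(dy)/5,2),'shift after turn',np.round(Rt.inv().apply(d)/60,3),'now',np.round(R.inv().apply(d)/60,3))
E
python3 go.py 694 -83.5 230 1.497
```

```text
t 1.2 pos [283.5 557.  214.7] rpy [3.142 0.    2.671] f [ 0.1 -0.   0.5] open 0.999 grip 0.0
q [ 0.99  0.49  1.56  0.    1.09 -0.11]
turn units 13.45 shift after turn [-10.142   7.61   -0.255] now [-10.94   -6.411  -0.256]
```

```bash
python3 -m inch '[[[0,0,-0.05],0.96,-1],[[0,0,-0.05],0.96,-1],[[0,0,-0.05],0.96,-1],[[0,0,-0.05],0.96,-1],[[0,0,-0.05],0.96,-1],[[0,0,0],0.96,-1],[[0,0,0],0.96,-1],[[0,0,0],0.96,-1],[[0,0,0],0.96,-1],[[0,0,0],0.96,-1]]'
python3 -m inch '[[[0,0,0],0.96,-1],[[0,0,0],0.96,-1],[[0,0,0],0.96,-1],[[0,0,0],0.96,-1],[[-0.6,0.45,0],0,-1],[[-0.6,0.45,0],0,-1],[[-0.6,0.45,0],0,-1],[[-0.6,0.45,0],0,-1],[[-0.6,0.45,0],0,-1],[[-0.6,0.45,0],0,-1]]'
python3 -m inch '[[[-0.6,0.45,0],0,-1],[[-0.6,0.45,0],0,-1],[[-0.6,0.45,0],0,-1],[[-0.6,0.45,0],0,-1],[[-0.6,0.45,0],0,-1],[[-0.6,0.45,0],0,-1],[[-0.6,0.45,0],0,-1],[[-0.6,0.45,0],0,-1],[[-0.6,0.45,0],0,-1],[[0,0,0],0,-1]]'
python3 go.py 694 -83.5 230 1.497
```

```text
t: 2.45
eef_pos: [283.5, 557.0, 229.7]
tcp_rot: [3.142, -0.0, 1.83]
ft_force: [0.3, 0.3, -1.1]
opening: 1.001
grip_force: 0.0
t: 3.7
eef_pos: [430.0, 328.6, 229.8]
tcp_rot: [3.141, -0.0, 1.498]
ft_force: [0.1, -0.5, -0.9]
opening: 1.001
grip_force: 0.0
t: 4.95
eef_pos: [649.0, -13.5, 229.0]
tcp_rot: [-3.141, 0.0, 1.495]
ft_force: [0.4, 0.7, 0.2]
opening: 1.002
grip_force: 0.0
t 4.95 pos [649.  -13.5 229. ] rpy [-3.141  0.     1.495] f [0.4 0.7 0.2] open 1.002 grip 0.0
q [-0.12  0.51  1.48 -0.    1.15 -0.05]
turn units -0.02 shift after turn [-1.109  0.833 -0.017] now [-1.107  0.836 -0.017]
```

```bash
python3 -m inch '[[[-0.37,0.28,0],0,-1],[[-0.37,0.28,0],0,-1],[[-0.37,0.27,0],0,-1],[[0,0,0],0,-1],[[0,0,0.4],0,-1],[[0,0,0.4],0,-1],[[0,0,0.4],0,-1],[[0,0,0.4],0,-1],[[0,0,0.4],0,-1],[[0,0,0],0,-1]]'
python3 - <<'E'
from h import *
S=eyes.read_camera('scene');cv2.imwrite('pics/s2.png',cv2.resize(S['pixels'][130:280,190:370,::-1],None,fx=4,fy=4,interpolation=cv2.INTER_CUBIC))
E
python3 go.py 694 -83.5 109 1.497
```

```text
t: 6.2
eef_pos: [691.6, -79.5, 108.3]
tcp_rot: [-3.138, -0.001, 1.499]
ft_force: [0.6, 0.2, -0.2]
opening: 1.004
grip_force: 0.0
t 6.25 pos [692.4 -79.9 109.7] rpy [-3.141 -0.     1.499] f [0.9 0.  0. ] open 1.004 grip 0.0
q [-0.21  0.7   1.46  0.    0.98 -0.14]
turn units 0.02 shift after turn [-0.058  0.031  0.012] now [-0.058  0.031  0.012]
```

View pics/s2.png

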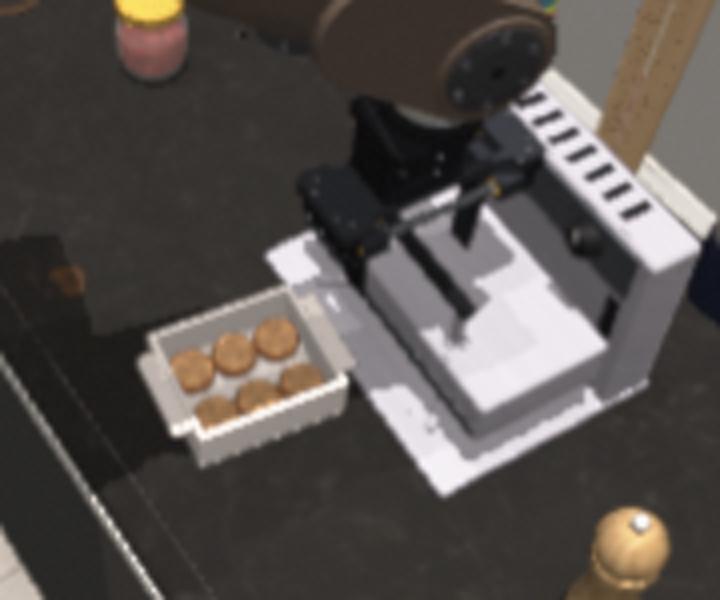

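The picture shows the fingers straddling the handle bar, near finger at crop (355, 270) and far finger at (465, 210). Closing.

```bash
python3 -m inch '[[[0,0.03,0],0,-0.2],[[0,0,0],0,0.2],[[0,0,0],0,0.5],[[0,0,0],0,0.7],[[0,0,0],0,1],[[0,0,0],0,1],[[0,0,0],0,1],[[0,0,0],0,1],[[0,0,0],0,1],[[0,0,0],0,1]]'
python3 go.py 694 -83.5 109 1.497
```

```text
t: 7.5
eef_pos: [693.0, -81.1, 109.2]
tcp_rot: [-3.137, -0.0, 1.498]
ft_force: [-8.5, 0.3, 2.5]
opening: 0.152
grip_force: 30.0
t 7.5 pos [693.  -81.1 109.2] rpy [-3.137 -0.     1.498] f [-8.5  0.3  2.5] open 0.152 grip 30.00635415315628
q [-0.21  0.7   1.46 -0.    0.99 -0.14]
turn units 0.01 shift after turn [-0.039  0.02   0.004] now [-0.039  0.02   0.004]
```

```bash
python3 -m inch '[[[0,0,-0.04],0,1],[[0,0,-0.04],0,1],[[0,0,-0.04],0,1],[[0,0,-0.04],0,1],[[0,0,-0.04],0,1],[[0,0,-0.04],0,1],[[0,0,-0.04],0,1],[[0,0,-0.02],0,1],[[0,0,0],0,1],[[0,0,0],0,1]]'
python3 go.py 694 -83.5 109 1.497
```

```text
t: 8.75
eef_pos: [692.9, -81.0, 125.9]
tcp_rot: [-3.136, -0.0, 1.498]
ft_force: [-8.2, -1.4, -12.1]
opening: 0.151
grip_force: 30.0
t 8.75 pos [692.9 -81.  125.9] rpy [-3.136 -0.     1.498] f [ -8.2  -1.4 -12.1] open 0.151 grip 30.005122125148773
q [-0.21  0.68  1.45 -0.    1.02 -0.14]
turn units 0.01 shift after turn [-0.04   0.021  0.281] now [-0.04   0.023  0.281]
```

```bash
python3 -m inch '[[[0,0,-0.03],0,1],[[0,0,-0.03],0,1],[[0,0,0],0,1],[[0,0,0],0,1],[[0,0,0],0,1],[[0,0,0],0,1],[[0,0,0],0,1],[[0,0,0],0,1],[[0,0,0],0,1],[[0,0,0],0,1]]'
python3 -m inch '[[[0,0,-0.03],0,1],[[0,0,0],0,1],[[0,0,0],0,1],[[0,0,0],0,1],[[0,0,0],0,1],[[0,0,0],0,1],[[0,0,0],0,1],[[0,0,0],0,1],[[0,0,0],0,1],[[0,0,0],0,1]]'
```

```text
t: 10.0
eef_pos: [692.9, -81.0, 129.3]
tcp_rot: [-3.136, -0.0, 1.498]
ft_force: [-7.1, -0.8, -13.5]
opening: 0.15
grip_force: 30.0
t: 11.25
eef_pos: [692.8, -81.0, 129.4]
tcp_rot: [-3.135, -0.001, 1.498]
ft_force: [-2.9, -0.5, -26.5]
opening: 0.144
grip_force: 30.0
```

The force rose to 26 N without further travel, so this looks like the upper stop. I'll release, go up and check.

```bash
python3 -m inch '[[[0,0,0],0,0.2],[[0,0,0],0,-0.4],[[0,0,0],0,-1],[[0,0,0],0,-1],[[0,0,0],0,-1],[[0,0,0],0,-1],[[0,0,-0.4],0,-1],[[0,0,-0.6],0,-1],[[0,0,-0.6],0,-1],[[0,0,-0.5],0,-1]]'
python3 go.py 484 -37.8 150 -0.15
```

```text
t: 12.5
eef_pos: [694.8, -81.2, 260.6]
tcp_rot: [3.141, -0.0, 1.498]
ft_force: [0.1, 0.9, -0.4]
opening: 1.001
grip_force: 0.0
t 12.5 pos [694.8 -81.2 260.6] rpy [ 3.141 -0.     1.498] f [ 0.1  0.9 -0.4] open 1.001 grip 0.0
q [-0.21  0.57  1.3   0.    1.28 -0.14]
turn units 18.88 shift after turn [-3.581 -0.19   1.843] now [ 0.465 -3.558  1.84 ]
```

```bash
python3 -m inch '[[[0.04,-0.3,0],0,-1],[[0.06,-0.5,0],0,-1],[[0.06,-0.5,0],0,-1],[[0.06,-0.5,0],0,-1],[[0.06,-0.5,0],0,-1],[[0.06,-0.5,0],0.9,-1],[[0.05,-0.5,0],0.9,-1],[[0,0,0],0.9,-1],[[0,0,0],0.9,-1],[[0,0,0],0.9,-1]]'
python3 -m inch '[[[0,0,0],0.9,-1],[[0,0,0],0.9,-1],[[0,0,0],0.9,-1],[[0,0,0],0.9,-1],[[0,0,0],0.9,-1],[[0,0,0],0.9,-1],[[0,0,0],0.9,-1],[[0,0,0],0.9,-1],[[0,0,0],0.9,-1],[[0,0,0],0.9,-1]]'
python3 -m inch '[[[0,0,0],0.9,-1],[[0,0,0],0.9,-1],[[0,0,0],0.9,-1],[[0,0,0],0.9,-1],[[0,0,0],0.9,-1],[[0,0,0],0.9,-1],[[0,0,0],0,-1],[[0,0,0],0,-1],[[0,0,0],0,-1],[[0,0,0],0,-1]]'
python3 go.py 484 -37.8 150 -0.15
python3 - <<'E'
from h import *
S=eyes.read_camera('scene');T=eyes.read_camera('top')
def f(p,r,c,n): cv2.imwrite(n,cv2.resize(p['pixels'][r:r+150,c:c+190,::-1],None,fx=4,fy=4,interpolation=cv2.INTER_CUBIC))
f(S,130,190,'pics/s3.png');f(T,90,190,'pics/t3.png')
for p in(S,T):
  for n in ('heating_head','head_handle','dish'):
    print(n,[(round(x['score'],2),np.round(x['centre'],1)) for x in eyes.spot_point(n,p)[:1]])
E
```

```text
t: 13.75
eef_pos: [499.4, -41.1, 259.2]
tcp_rot: [3.141, -0.0, 1.103]
ft_force: [0.4, 0.5, 0.5]
opening: 1.0
grip_force: 0.0
t: 15.0
eef_pos: [499.4, -41.1, 259.1]
tcp_rot: [3.142, -0.0, 0.317]
ft_force: [-0.4, -0.1, -0.8]
opening: 1.0
grip_force: 0.0
t: 16.25
eef_pos: [499.4, -41.1, 259.0]
tcp_rot: [-3.142, -0.0, -0.151]
ft_force: [-0.4, 0.0, -1.0]
opening: 1.001
grip_force: 0.0
t 16.25 pos [499.4 -41.1 259. ] rpy [-3.142 -0.    -0.151] f [-0.4  0.  -1. ] open 1.001 grip 0.0
q [-0.21  0.27  1.8   0.    1.08  1.51]
turn units -0.01 shift after turn [-0.263 -0.017  1.817] now [-0.263 -0.016  1.817]
heating_head [(0.76, array([209.3, 287.9]))]
head_handle [(0.76, array([187.6, 295.5]))]
dish [(0.6, array([225.9, 248.3]))]
heating_head [(0.65, array([169.6, 281.7]))]
head_handle [(0.76, array([152.9, 278.3]))]
dish [(0.79, array([206.9, 280.9]))]
```

View pics/s3.png

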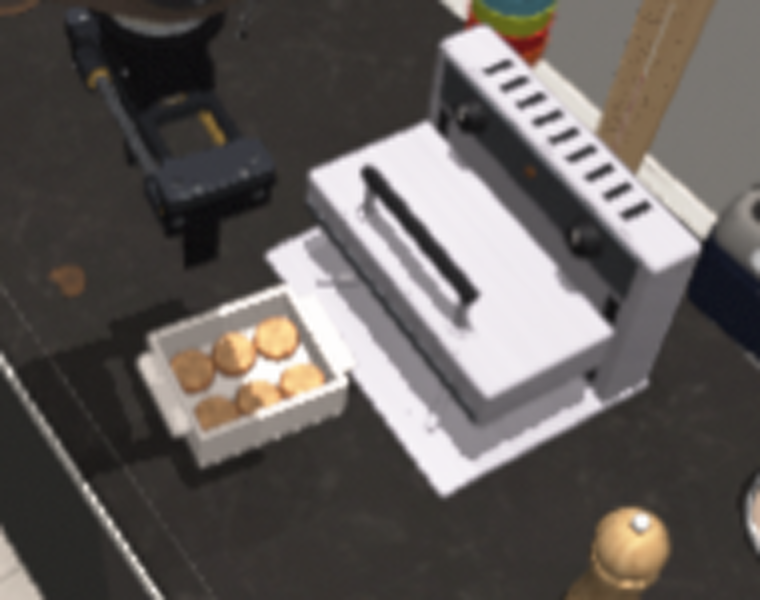

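View pics/t3.png

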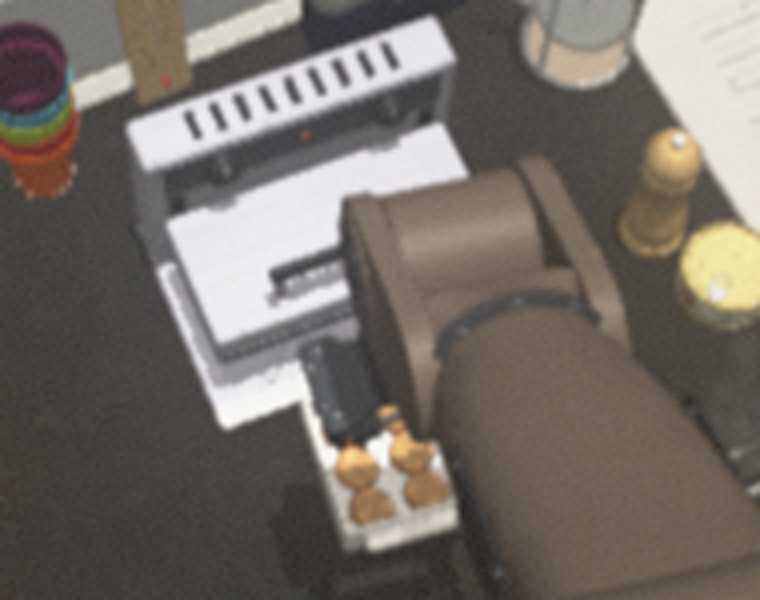

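The head now stands visibly higher (front-left corner at crop row about 172, was 187). The dish is untouched. I'll check the lift numerically and then descend beside the near lug.

```bash
python3 - <<'E'
from h import *
from scipy.optimize import least_squares
S=eyes.read_camera('scene')
def W(q,P):
    x,y,a=q;c,s=np.cos(a),np.sin(a);P=np.array(P,float);return np.c_[x+c*P[:,0]-s*P[:,1],y+s*P[:,0]+c*P[:,1],P[:,2]]
P=np.array([(0,130,74),(0,-130,74),(125,-130,74),(125,130,74),(20,75,119),(20,-75,119)],float)
for nm,o in(('old',[(310,187),(482,412),(608,347),(430,137),(369,185),(470,313)]),('new',[(309,173),(481,392),(612,330),(431,122),(371,172),(472,297)])):
    px=np.array(o)/4+[190,130]-.4
    f=lambda z:(proj(S,W((674,-82,-.074),P+[0,0,z[0]]))-px).ravel()
    r=least_squares(f,[20.],loss='soft_l1');print(nm,r.x,np.round(f(r.x),1))
E
python3 go.py 479.9 -37.4 18.7 -0.15
```

```text
old [10.41125831] [-0.4 -0.3  0.2  0.2  1.   0.  -0.1 -0.5 -0.7  0.1  0.3  0.8]
new [29.80949211] [ 0.1 -0.6  1.4  1.8  1.4  0.8  0.2 -0.5 -0.7 -0.6  0.7  1. ]
t 16.7 pos [499.5 -41.1 259. ] rpy [-3.142 -0.    -0.151] f [-0.7 -0.4  0.7] open 0.997 grip 0.0
q [-0.21  0.27  1.8   0.    1.08  1.51]
turn units -0.02 shift after turn [-0.332 -0.013  4.005] now [-0.332 -0.012  4.005]
```

```bash
python3 -m inch '[[[-0.16,0,0.3],0,-1],[[-0.16,-0.01,0.5],0,-1],[[0,0,0.5],0,-1],[[0,0,0.5],0,-1],[[0,0,0.5],0,-1],[[0,0,0.5],0,-1],[[0,0,0.3],0,-1],[[0,0,0.1],0,-1],[[0,0,0],0,-1],[[0,0,0],0,-1]]'
python3 go.py 479.9 -37.4 18.7 -0.15
```

```text
t: 17.95
eef_pos: [480.9, -37.7, 67.7]
tcp_rot: [-3.142, -0.001, -0.151]
ft_force: [0.3, -0.4, 0.4]
opening: 1.001
grip_force: 0.0
t 17.95 pos [480.9 -37.7  67.7] rpy [-3.142e+00 -1.000e-03 -1.510e-01] f [ 0.3 -0.4  0.4] open 1.001 grip 0.0
q [-0.22  0.52  2.05  0.    0.58  1.51]
turn units -0.02 shift after turn [-0.018 -0.002  0.817] now [-0.019 -0.002  0.817]
```

```bash
python3 -m inch '[[[-0.02,0,0.2],0,-1],[[0,0,0.2],0,-1],[[0,0,0.2],0,-1],[[0,0,0.15],0,-1],[[0,0,0.07],0,-1],[[0,0,0],0,-1],[[0,0,0],0,-1],[[0,0,0],0,-1],[[0,0,0],0,-1],[[0,0,0],0,-1]]'
python3 -m inch '[[[0,0,0],0,-0.9],[[0,0,0],0,-0.8],[[0,0,0],0,-0.7],[[0,0,0],0,-0.6],[[0,0,0],0,-0.4],[[0,0,0],0,-0.2],[[0,0,0],0,0],[[0,0,0],0,0],[[0,0,0],0,0],[[0,0,0],0,0]]'
python3 go.py 479.9 -37.4 18.7 -0.15
python3 - <<'E'
from h import *
S=eyes.read_camera('scene')
cv2.imwrite('pics/s4.png',cv2.resize(S['pixels'][150:270,190:350,::-1],None,fx=5,fy=5,interpolation=cv2.INTER_CUBIC))
E
```

```text
t: 19.2
eef_pos: [479.4, -37.5, 17.9]
tcp_rot: [-3.142, -0.0, -0.151]
ft_force: [-1.0, -0.4, 0.1]
opening: 0.994
grip_force: 0.0
t: 20.45
eef_pos: [479.3, -37.5, 17.8]
tcp_rot: [-3.142, 0.0, -0.152]
ft_force: [-2.5, -4.1, 0.8]
opening: 0.84
grip_force: 30.0
t 20.45 pos [479.3 -37.5  17.8] rpy [-3.142  0.    -0.152] f [-2.5 -4.1  0.8] open 0.84 grip 30.01651883125305
q [-0.22  0.61  2.08  0.    0.45  1.51]
turn units -0.02 shift after turn [ 0.01  -0.003 -0.015] now [ 0.01  -0.003 -0.015]
```

View pics/s4.png

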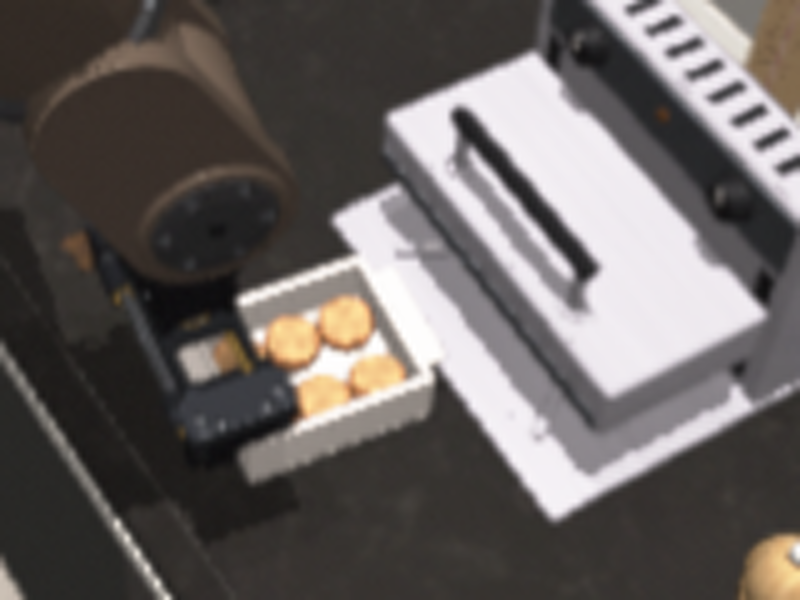

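The picture shows both fingers on the near lug's sides, with the opening (80 mm) matching the lug width. The dish stands flat before the plate. I'll align it with the bay now: 30 mm to the right and 4.4° counter-clockwise.

```bash
python3 -m inch '[[[0,0.05,0],-0.1,0],[[0,0.05,0],-0.1,0],[[0,0.05,0],-0.1,0],[[0,0.06,0],-0.1,0],[[0,0.06,0],-0.1,0],[[0,0.06,0],-0.1,0],[[0,0.06,0],-0.1,0],[[0,0.06,0],-0.1,0],[[0,0.05,0],-0.08,0],[[0,0,0],0,0]]'
python3 go.py 477.5 -67.4 18.7 -0.074
```

```text
t: 21.75
eef_pos: [475.9, -67.6, 17.8]
tcp_rot: [3.142, -0.0, -0.075]
ft_force: [-0.8, 0.2, -1.5]
opening: 0.835
grip_force: 30.0
t 21.75 pos [475.9 -67.6  17.8] rpy [ 3.142 -0.    -0.075] f [-0.8  0.2 -1.5] open 0.835 grip 29.995305240154266
q [-0.28  0.61  2.08 -0.    0.45  1.37]
turn units -0.01 shift after turn [ 0.026 -0.005 -0.015] now [ 0.026 -0.005 -0.015]
```

```bash
cat > ov.py <<'E'
import sys; from h import *
def W(q,P):
    x,y,a=q;c,s=np.cos(a),np.sin(a);P=np.array(P,float);return np.c_[x+c*P[:,0]-s*P[:,1],y+s*P[:,0]+c*P[:,1],P[:,2]]
G=(674,-82,-.074); s=env.state(); a=s['tcp_rot'][2]
D=(s['eef_pos'][0]+80*np.cos(a),s['eef_pos'][1]+80*np.sin(a),a); z=float(sys.argv[2])
out=[]
for n,(r,c,h,w) in (('scene',(165,205,150,100)),('top',(135,230,150,100))):
    p=eyes.read_camera(n); im=cv2.resize(p['pixels'][:,:,::-1],None,fx=4,fy=4,interpolation=cv2.INTER_CUBIC)
    def L(P,col=(0,0,255)): cv2.polylines(im,[np.round((proj(p,P)+.5)*4-.5).astype(int)],False,col,1)
    for k in(1,-1):
        L(W(G,[(-8,86*k,14),(18,68*k,14)]),(255,0,0))
    L(W(G,[(-32,140,0),(-32,-140,0)]),(255,0,0));L(W(G,[(0,130,106),(0,-130,106),(125,-130,106),(125,130,106),(0,130,106)]),(255,0,0))
    L(W(D,[(-65,55,45+z),(65,55,45+z),(65,-55,45+z),(-65,-55,45+z)]));L(W(D,[(65,40,42+z),(81,40,42+z),(81,-40,42+z),(65,-40,42+z)]))
    out.append(im[r*4:r*4+600 if n=='x' else r*4+560,c*4:c*4+400])
cv2.imwrite(sys.argv[1],np.hstack(out))
E
python3 ov.py pics/o5.png 0
```

```text
(no output)
```

View pics/o5.png

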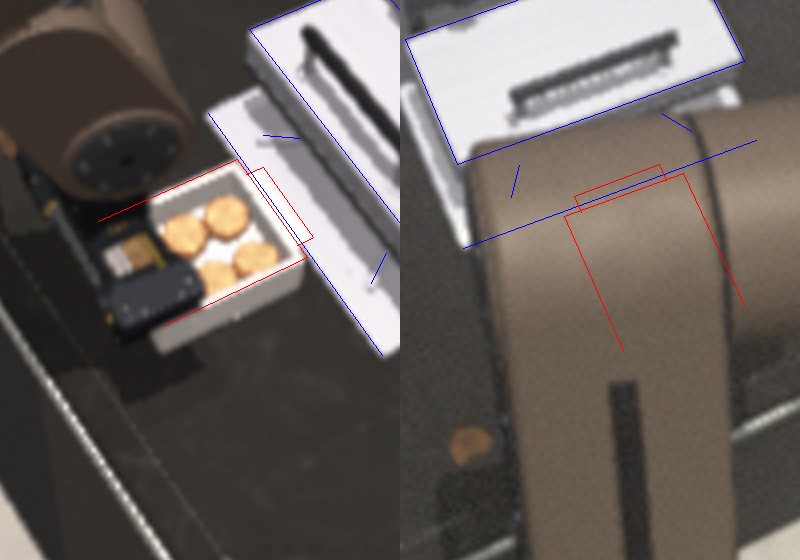

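The left half shows the dish outline and rail flares matching the prediction to about 0.6 px, and the dish is square to the bay. The raised head matches the outline drawn for a lift of 32 mm. The right half is hidden by the arm. I'll push on, raising the near end 4 mm as the far end climbs the bevel.

```bash
python3 -m inch '[[[0.1,0,0],0,0],[[0.1,0,0],0,0],[[0.1,0,0],0,0],[[0.1,0,-0.01],0,0],[[0.1,0,-0.02],0,0],[[0.1,0,-0.02],0,0],[[0.1,0,-0.02],0,0],[[0.05,0,0],0,0],[[0,0,0],0,0],[[0,0,0],0,0]]'
python3 go.py 620 -78 22 -0.074
```

```text
t: 23.1
eef_pos: [521.6, -70.8, 22.2]
tcp_rot: [3.141, -0.002, -0.075]
ft_force: [2.1, -0.0, -4.1]
opening: 0.839
grip_force: 30.0
t 23.1 pos [521.6 -70.8  22.2] rpy [ 3.141e+00 -2.000e-03 -7.500e-02] f [ 2.1 -0.  -4.1] open 0.839 grip 29.99297171831131
q [-0.26  0.64  1.97  0.    0.54  1.38]
turn units -0.01 shift after turn [ 1.645e+00 -1.000e-03  3.000e-03] now [ 1.645 -0.002  0.006]
```

```bash
python3 -m inch '[[[0.1,0,0],0,0],[[0.14,0,0],0,0],[[0.14,0,0],0,0],[[0.14,0,0],0,0],[[0.14,0,0],0,0],[[0.14,0,0],0,0],[[0.14,0,0],0,0],[[0.14,0,0],0,0],[[0.1,0,0],0,0],[[0,0,0],0,0]]'
python3 go.py 620 -78 22 -0.074
```

```text
t: 24.35
eef_pos: [592.5, -76.0, 22.1]
tcp_rot: [3.141, -0.002, -0.074]
ft_force: [1.4, -0.1, -3.7]
opening: 0.836
grip_force: 30.0
t 24.35 pos [592.5 -76.   22.1] rpy [ 3.141e+00 -2.000e-03 -7.400e-02] f [ 1.4 -0.1 -3.7] open 0.836 grip 29.99303787946701
q [-0.24  0.7   1.79  0.    0.65  1.41]
turn units -0.01 shift after turn [ 0.46  -0.001  0.002] now [ 0.46  -0.001  0.003]
```

```bash
python3 -m inch '[[[0.06,0,0],0,0],[[0.06,0,0],0,0],[[0.06,0,0],0,0],[[0.06,0,0],0,0],[[0.05,0,0],0,0],[[0.05,0,0],0,0],[[0.04,0,0],0,0],[[0,0,0],0,0],[[0,0,0],0,0],[[0,0,0],0,0]]'
python3 -m inch '[[[0.03,0,0],0,0],[[0.03,0,0],0,0],[[0,0,0],0,0],[[0,0,0],0,0],[[0,0,0],0,0],[[0,0,0],0,0],[[0,0,0],0,0],[[0,0,0],0,0],[[0,0,0],0,0],[[0,0,0],0,0]]'
python3 go.py 620 -78 22 -0.074
```

```text
t: 25.6
eef_pos: [614.5, -77.6, 22.1]
tcp_rot: [3.142, -0.001, -0.075]
ft_force: [-0.5, 1.0, -3.5]
opening: 0.838
grip_force: 30.0
t: 26.85
eef_pos: [617.8, -77.8, 22.0]
tcp_rot: [-3.142, -0.0, -0.075]
ft_force: [-2.4, 0.7, -2.9]
opening: 0.836
grip_force: 30.0
t 26.85 pos [617.8 -77.8  22. ] rpy [-3.142 -0.    -0.075] f [-2.4  0.7 -2.9] open 0.836 grip 29.997509121894836
q [-0.23  0.72  1.72  0.    0.7   1.41]
turn units -0.01 shift after turn [0.037 0.    0.001] now [0.037 0.    0.001]
```

```bash
python3 -m inch '[[[0.03,0,0],0,0],[[0,0,0],0,0],[[0,0,0],0,0],[[0,0,0],0,0],[[0.02,0,0],0,0],[[0,0,0],0,0],[[0,0,0],0,0],[[0,0,0],0,0],[[0,0,0],0,0],[[0,0,0],0,0]]'
python3 -m inch '[[[0.02,0,0],0,0],[[0,0,0],0,0],[[0,0,0],0,0],[[0,0,0],0,0],[[0,0,0],0,0],[[0,0,0],0,0],[[0,0,0],0,0],[[0,0,0],0,0],[[0,0,0],0,0],[[0,0,0],0,0]]'
```

```text
t: 28.1
eef_pos: [620.0, -78.0, 21.9]
tcp_rot: [-3.141, 0.002, -0.074]
ft_force: [-6.9, 0.8, -1.2]
opening: 0.84
grip_force: 30.0
t: 29.35
eef_pos: [620.4, -78.0, 21.8]
tcp_rot: [-3.141, 0.003, -0.074]
ft_force: [-10.4, -0.4, 0.7]
opening: 0.836
grip_force: 30.0
```

```bash
python3 -m inch '[[[0.03,0,0],0,0],[[0,0,0],0,0],[[0,0,0],0,0],[[0,0,0],0,0],[[0,0,0],0,0],[[0,0,0],0,0],[[0,0,0],0,0],[[0,0,0],0,0],[[0,0,0],0,0],[[0,0,0],0,0]]'
```

```text
t: 30.6
eef_pos: [621.2, -78.1, 21.8]
tcp_rot: [-3.141, 0.006, -0.074]
ft_force: [-16.3, -1.0, 4.5]
opening: 0.835
grip_force: 30.0
```

16 N at the predicted end position (dish centre at grill x of about 26), with hardly any side force, means it's home. I'll open, draw straight back and go up.

```bash
python3 -m inch '[[[0,0,0],0,-0.72],[[0,0,0],0,-0.8],[[0,0,0],0,-0.9],[[0,0,0],0,-1],[[0,0,0],0,-1],[[0,0,0],0,-1],[[-0.1,0,0],0,-1],[[-0.2,0,0],0,-1],[[-0.4,0,0],0,-1],[[-0.4,0,0],0,-1]]'
python3 -m inch '[[[-0.3,0,-0.2],0,-1],[[0,0,-0.6],0,-1],[[0,0,-0.6],0,-1],[[0,0.3,-0.6],0,-1],[[0,0.7,-0.3],0,-1],[[0,0.7,-0.3],0,-1],[[0,0.7,0],0,-1],[[0,0.7,0],0,-1],[[0,0.7,0],0,-1],[[0,0,0],0,-1]]'
cat > fin.py <<'E'
import sys; from h import *
def W(q,P):
    x,y,a=q;c,s=np.cos(a),np.sin(a);P=np.array(P,float);return np.c_[x+c*P[:,0]-s*P[:,1],y+s*P[:,0]+c*P[:,1],P[:,2]]
G=(674,-82,-.074);out=[]
for n,(r,c) in (('scene',(140,230)),('top',(110,230))):
    p=eyes.read_camera(n); im=cv2.resize(p['pixels'][:,:,::-1],None,fx=4,fy=4,interpolation=cv2.INTER_CUBIC)
    raw=im.copy()
    def L(P,col=(0,0,255)): cv2.polylines(im,[np.round((proj(p,P)+.5)*4-.5).astype(int)],False,col,1)
    L(W(G,[(-39,40,46),(-55,40,46),(-55,-40,46),(-39,-40,46)]));L(W(G,[(-39,55,49),(-39,-55,49),(0,-55,49)]));L(W(G,[(0,130,106),(0,-130,106)]),(255,0,0))
    out.append(im[r*4:r*4+560,c*4:c*4+400])
cv2.imwrite(sys.argv[1],np.hstack(out))
E
python3 fin.py pics/f.png
```

```text
t: 31.85
eef_pos: [557.1, -73.3, 22.3]
tcp_rot: [3.142, -0.001, -0.075]
ft_force: [0.5, 0.7, -1.0]
opening: 1.0
grip_force: 0.0
t: 33.1
eef_pos: [522.3, -301.7, 177.9]
tcp_rot: [3.141, -0.001, -0.078]
ft_force: [0.0, 0.7, -1.0]
opening: 1.001
grip_force: 0.0
```

View pics/f.png

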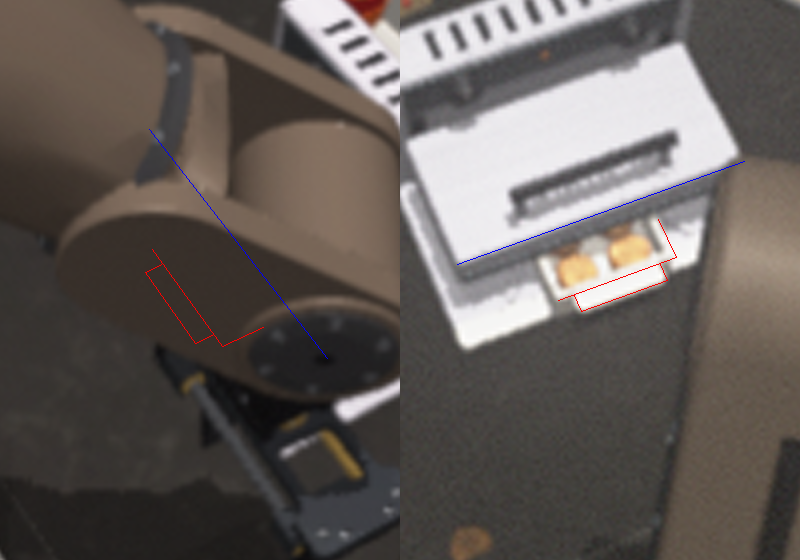

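The top view shows the dish square under the raised head. Its near lug lies on the outline predicted for "home" (crop (580, 310) to (665, 280)), and the arm is clear.

```bash
python3 -c "
from cell import env
print(env.job_done())"
```

```text
the job is handed in; nothing more can be done
None
```

I raised the grill head to its upper stop and slid the dish in squarely until it stopped with the switch bar home; the job is handed in at about 33 s. Both stops were judged from the force rise and the camera outlines, and the judge returned no verdict.

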